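# Tuck a cover plate under a hinged flap and hold it down

### The job

Seat the small green circuit board flat in the pocket of the assembly fixture and let go of it. Then take the dark steel cover plate by its grip bar, slide one of its short edges squarely, about 15 mm, in under the fixture's hinged flap without lifting the flap (it may give by a few millimetres at most), and press the plate down flat on the fixture. Finish while still holding the plate firmly pressed down, and leave the transformer, the tin and the pliers where they are.

Things in the scene. Friction and masses are not known exactly. Their poses are not given: they have to be found in the camera images.
- fixture: fixed assembly fixture, aluminium base 176 x 92 x 6 mm with grey blocks. Origin on the bench under the pocket's middle; z up, x toward the flap (away from the robot), y across. Two sills 84 mm wide, flat tops 24 mm above the bench: front x -85 to -32 mm, rear x 32 to 73 mm. At x = 73 a back stop (top 29.5 mm) with hinge ears (top 42 mm, inner faces y = +-32) behind the rear sill.
- pocket (a point): middle of the fixture's pocket floor, 6 mm above the bench. The pocket is 64 mm long (fixture x, between the sills) and 44 mm wide (y) at the floor; its side walls lean outward as a lead-in to 50 mm apart at their top, only 11 mm above the bench. Outside them (beyond y = +-29 mm) is free room for fingers.
- flap (a joint): hinge angle of the steel flap, rad: 0 = closed, level on its rest; grows as lifted, to 1.2; 0.1 lifts the edge 3.5 mm. Its weight (40 g) closes it. 60 mm wide, 2 mm thick; laps over the rear sill from the pin (fixture x = 81 mm, 34.5 mm above the bench) to the free edge at x = 46 mm. Closed, its underside is 32 mm above the bench, 8 mm above the sill.
- flap_edge (a point): middle of the flap's free edge (fixture x = 46 mm, y = 0, 34.5 mm above the bench when closed). The last 7 mm of the flap are bent up by about 4 mm as a lead-in.
- cover: dark steel cover plate 110 (x) x 64 (y) x 3 mm, 160 g +-30 percent, flat on the bench, grip bar up. Origin: centre of the underside; z up. Alike end for end: either short edge may go under. Leading edge is 55 mm from the origin, so origin at fixture x = 6 mm is 15 mm under the flap, 18 mm meets the back stop. Flat on both sills its underside is 24 mm above the bench.
- grip (a point): middle of the top of the cover plate's grip bar, 21 mm above the plate's underside. The bar stands across the plate's middle: 8 mm thick (plate x), 40 mm long (plate y), 18 mm high above the plate.
- board: small green circuit board with a pin row, looks 42 (x) x 60 (y) mm; for contact a solid block 40 x 56 x 14 mm, 25 g, flat on the bench. Origin: centre of the underside; z up. Goes into the pocket with its long side (y) along fixture x, either way round. Gripped across the 40 mm width by its upper 7 mm, the fingers clear the pocket's walls.
- transformer: bystander: black transformer with yellow coil, 56 x 66 x 44 mm; origin centre of the underside
- fuse_tin: bystander: small red and white tin, 52 x 82 x 27 mm; origin centre of the underside
- pliers: bystander: blue-handled long-nose pliers, 51 x 169 x 12 mm; origin centre of the underside
Not all that is in view belongs to the job. There is more than one size of the fixture; the job needs the larger.

How it is judged (in metres and radians):
On the way, in this order (a step that is already met when the one before it is completed fails the run):
1. the board lies flat and square in the pocket, let go (x of board in the frame of fixture between -0.006 and 0.006 m and y of board in the frame of fixture between -0.005 and 0.005 m and z of board in the frame of fixture between 0.003 and 0.0085 m and angle between the y axis of board and the x axis of fixture, either way round below 0.1 rad and angle between board's own z axis and vertical below 0.06 rad and contact force between the fingers and board below 0.1 N), for 0.2 s.
2. a short edge of the cover plate is under the flap, square (x of cover in the frame of fixture between -0.001 and 0.022 m and y of cover in the frame of fixture between -0.008 and 0.008 m and angle between the x axis of cover and the x axis of fixture, either way round below 0.09 rad and z of cover in the frame of fixture below 0.031 m and value of joint flap below 0.15 rad), for 0.1 s.
At the end, for the whole second after the job is handed in: Board flat in the pocket (within 6 mm, 0.1 rad). Plate flat on both sills (2 mm, 0.04 rad), edge at least 8 mm under the flap, within 8 mm sideways and 0.09 rad of square; flap down (under 0.06 rad); robot still touching the plate (over 2 N), plate pressed on the fixture with over 4 N (x of board in the frame of fixture between -0.006 and 0.006 m and y of board in the frame of fixture between -0.005 and 0.005 m and z of board in the frame of fixture between 0.003 and 0.0085 m and angle between the y axis of board and the x axis of fixture, either way round below 0.1 rad and angle between board's own z axis and vertical below 0.06 rad and x of cover in the frame of fixture between -0.001 and 0.022 m and y of cover in the frame of fixture between -0.008 and 0.008 m and angle between the x axis of cover and the x axis of fixture, either way round below 0.09 rad and z of cover in the frame of fixture between 0.022 and 0.0262 m and angle between cover's own z axis and vertical below 0.04 rad and contact force between cover and fixture above 4 N and contact force between the fingers and cover above 2 N and value of joint flap below 0.06 rad and linear speed of cover below 0.02 m/s); the arm keeps its last pose, push and grip.
It fails at once if the flap was lifted more than 0.15 rad (5 mm at its edge) (value of joint flap above 0.15 rad).
It fails at once if the transformer was moved more than 30 mm (distance of transformer from where it was at the start of the episode above 0.03 m).
It fails at once if the fuse tin was moved more than 30 mm (distance of fuse_tin from where it was at the start of the episode above 0.03 m).
It fails at once if the pliers was moved more than 30 mm (distance of pliers from where it was at the start of the episode above 0.03 m).
It also fails if it takes over 58 s, if anything falls off the work surface, if the arm or the gripper's body presses on something with over 40 N, if the wrist force passes 120 N, or if a joint passes its speed limit or range.

### The arm

A 6-joint arm with a two-finger parallel gripper is mounted at the origin on a cart in front of the work surface, level with it; the furniture and walls round the work are solid. World frame = base frame: x ahead of the robot, y to its left, z up, the work surface at z = 0. Lengths are in m, angles in degrees, forces in N, time in s.
With the tool pointing down it reaches from about 0.3 to 0.75 m from the base axis. Payload 8.5 kg.
Tool frame: the origin (TCP) lies at the very end of the fingers, on their centre line; the grasp point (between the pads) lies 19 mm behind it (env.hold_point_z is the distance from the TCP to the grasp point, in m); z points along the fingers, y is the line along which they close (so a half turn about z gives the same grasp; the last joint's range is limited). The gripper opens to 85 mm and grips with 20 to 120 N. Pads are 22 mm wide; open, the fingers measure 114 mm over their backs; the gripper's body (76 mm by 85 mm) begins 54 mm behind the grasp point. The pads swing forward as they close: fully open they stand 13 mm farther back than shut.
Start: joints at [54.815, 21.807, 74.336, -0, 83.858, -12.336], TCP at [0.214, 0.507, 0.231] pointing down, gripper open.
Joint ranges: [-178.18, 178.18], [-50.72, 133.34], [12.68, 142.11], [-81.47, 261.47], [9.98, 163.14], [-165.26, 165.26]. Speed limits (degrees/s): [136.94, 136.94, 180, 180, 180, 180].

### API

Orientations are given as a 3x3 rotation matrix whose columns are the frame's x, y, z axes.
In Python, from rig import env, optics gives the robot as it stands.
- The arm moves only by the shell command python3 -m jog 'ROWS' [OPENING] [FORCE]. ROWS is JSON, a list of rows, each an object with "linear": the shift along the tool's x, y, z in units of 40 mm (1.0 is 40 mm), a list of three; "roll": the turn about the tool's z in units of 5 degrees (1.0 is 5 degrees). A call has 1 to 12 rows; each row shifts and turns the commanded pose from where the row before left it, along the tool's axes as they then stand; what a row does not reach is not made up. A row lasts 1/12 s, in which the tool goes at most 41.7 mm and 7.16 degrees, less where a joint would pass 70% of its speed; a pose out of reach is approached as far as the arm can. A call is refused whole if a number of a shift passes 1 or a number of a turn 1, either way. A call with a gripper value outside its range is refused whole. OPENING is the opening, from -1 (shut) to 1 (fully open), set as the call begins (- or left out, the last holds). The fingers move at their own pace and stop on an object; FORCE is the grip in N (left out, the last holds). Time passes only in rows, so rows that do not move let the fingers close. It gives the time, the measured TCP pose, the force, the opening and the grip force at its end, in the units of the state.
- env.observe(): the state, without advancing time (a new reading comes with each control period).
- optics.get_image(name): name is "side" or "top"; returns the picture (480x640x3 uint8, red, green, blue); there is no depth.
- optics.calibration(name): a dict with "fov_y" (degrees; the focal length in pixels is half the picture's height over the tangent of half this angle, whatever the lens; pixels are square), "cx", "cy" (the principal point, pixels), "T" (4x4, takes a point from camera to world coordinates). Camera axes: x right, y down, z forward; pixel columns grow to the right and rows downward; lengths in m; the calibration is good to about 2 mm. A picture is of the moment at which its call begins. calibration takes no time and is no camera call.
- env.close_job(): hands the job in; it is judged then, once.
The state is a dict: "time_s": time; "q": joint angles; "qvel": joint speeds; "joint_efforts": joint torques, N m; "position": TCP position; "tool_rot": TCP orientation; "ft_force": force on the tool from outside, world axes, zero at the start; "wrist_torque": the same for the moment, N m; "grip_width": finger opening in m; "gripper_force": force on a finger pad.
Only numpy, scipy, OpenCV 4.12 (cv2) and the standard library are available. Lean on these libraries where they do the work, as an engineer would, in place of code of your own. Each camera call takes 0.05 s, during which the arm holds its last target. There are 200 camera calls.

## Working session

There is one attempt and no reset: what is moved stays moved. The work goes in short steps, Python scripts to look and compute and a shell command to move; the robot and the scene stay as the last step left them, time stands still between calls to the robot, and variables do not carry over. Pictures are saved under pics/ and viewed, at most 10 in all, crops included, and the job is handed in when it is done.

```bash
ls; mkdir -p pics; python3 - <<'E'
from rig import env, optics
import cv2
for n in("top","side"):
    cv2.imwrite(f"pics/{n}0.png",optics.get_image(n)[:,:,::-1]); c=optics.calibration(n); print(n,c)
s=env.observe();print(s["position"],s["tool_rot"],s["time_s"],env.hold_point_z)
E
```

```text
pics
top {'fov_y': 45.681323317818226, 'cx': 322.78042145864606, 'cy': 233.88731615912488, 'T': array([[ 0.12982823, -0.96942093,  0.20824909,  0.31613163],
       [-0.99152722, -0.12602272,  0.03149671,  0.12448215],
       [-0.00428945, -0.21057381, -0.97756855,  1.11978294],
       [ 0.        ,  0.        ,  0.        ,  1.        ]])}
side {'fov_y': 56.9767603510306, 'cx': 323.0084240684644, 'cy': 236.22479207619696, 'T': array([[-0.06255234,  0.84865578, -0.52523383,  0.98122544],
       [ 0.99801629,  0.05694222, -0.02685264,  0.15162636],
       [ 0.00711933, -0.52587161, -0.85053416,  0.7936041 ],
       [ 0.        ,  0.        ,  0.        ,  1.        ]])}
[0.21344352 0.50662725 0.23077042] [[-9.21514332e-01  3.88343627e-01 -7.50271782e-04]
 [ 3.88344252e-01  9.21513761e-01 -1.06323198e-03]
 [ 2.78486407e-04 -1.27114725e-03 -9.99999153e-01]] 0.1 0.0187
```

View pics/top0.png

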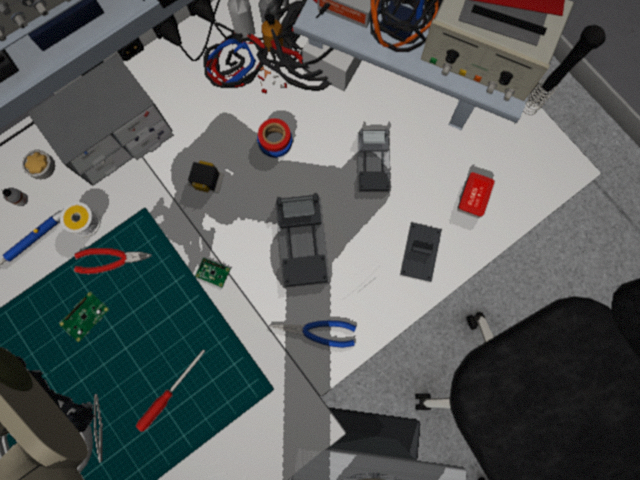

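View pics/side0.png

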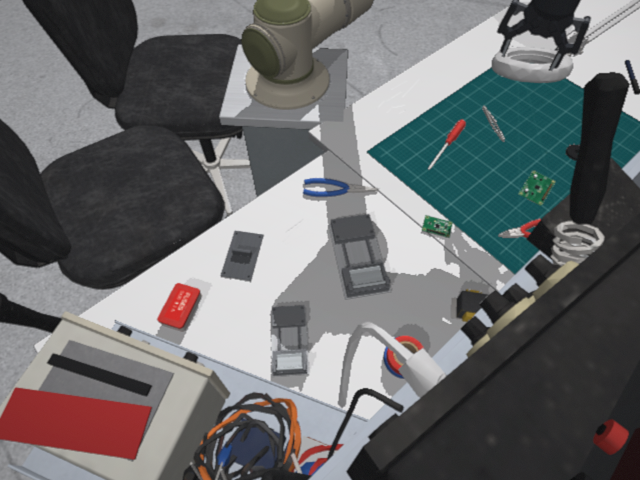

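The two fixtures in the top view are at about (302,240) and (374,157). The first is the larger, so it is the one to use. The boards are at about (213,272), roughly 31 px long and so about 60 mm, and at (83,316) on the mat, which is too large. The first board fits. The cover is at (421,251). I'll confirm with metric rectified crops.

```bash
cat > h.py <<'E'
import numpy as np, cv2
from rig import env, optics
def K(c):
    f=240/np.tan(np.radians(c["fov_y"]/2)); return np.array([[f,0,c["cx"]],[0,f,c["cy"]],[0,0,1]])
def px2w(n,p,z):
    c=optics.calibration(n); T=c["T"]; d=T[:3,:3]@np.linalg.solve(K(c),[*p,1]); return T[:3,3]+d*(z-T[2,3])/d[2]
def w2px(n,P):
    c=optics.calibration(n); T=c["T"]; v=K(c)@(T[:3,:3].T@(np.asarray(P,float)-T[:3,3])); return v[:2]/v[2]
def ortho(n,img,x,y,z,hx,hy,s):
    "patch centred x,y at height z; up=+x, left=+y; s px/mm; ticks each 10 mm"
    w=[(x+hx,y+hy,z),(x+hx,y-hy,z),(x-hx,y-hy,z),(x-hx,y+hy,z)]
    W,H=int(2000*hy*s),int(2000*hx*s)
    M=cv2.getPerspectiveTransform(np.float32([w2px(n,p) for p in w]),np.float32([(0,0),(W,0),(W,H),(0,H)]))
    o=cv2.warpPerspective(img,M,(W,H),flags=cv2.INTER_CUBIC); o=cv2.convertScaleAbs(o,alpha=1.5,beta=15)
    for k in range(-20,21):
        u=int(W/2+10*k*s);v=int(H/2+10*k*s);L=12 if k%5==0 else 5
        cv2.line(o,(u,0),(u,L),(255,0,0),1);cv2.line(o,(0,v),(L,v),(255,0,0),1)
    return o
E
python3 - <<'E'
from h import *
for nm,t,sd,z in(("fix",(302,240),(360,255),.02),("cover",(421,251),(243,256),.003),("board",(213,272),(437,226),.01),("small",(374,157),(290,340),.02)):
    print(nm,px2w("top",t,z),px2w("side",sd,z))
C={"fix":px2w("top",(302,240),.024),"cover":px2w("top",(421,251),.003),"board":px2w("top",(213,272),.014)}
for n in("top","side"):
    im=cv2.imread(f"pics/{n}0.png"); out=np.zeros((600,800,3),np.uint8)
    for k,x0,y0,z,hx,hy,s in(("fix",0,0,.024,.12,.08,2.5),("cover",405,0,.003,.07,.065,3),("board",405,425,.014,.043,.065,2)):
        c=np.round(C[k],3); print(n,k,c[:2]); o=ortho(n,im,c[0],c[1],z,hx,hy,s)
        h=min(o.shape[0],600-y0);w=min(o.shape[1],800-x0);out[y0:y0+h,x0:x0+w]=o[:h,:w]
    cv2.imwrite(f"pics/o_{n}.png",out)
E
```

```text
fix [0.53292303 0.19891658 0.02      ] [0.54271384 0.20399293 0.02      ]
cover [ 0.54469148 -0.037939    0.003     ] [ 0.55133093 -0.03340696  0.003     ]
board [0.44873983 0.36428433 0.01      ] [0.45574565 0.36620983 0.01      ]
small [0.72235569 0.07742769 0.02      ] [0.72605776 0.0817797  0.02      ]
top fix [0.532 0.199]
top cover [ 0.545 -0.038]
top board [0.448 0.363]
side fix [0.532 0.199]
side cover [ 0.545 -0.038]
side board [0.448 0.363]
```

View pics/o_top.png

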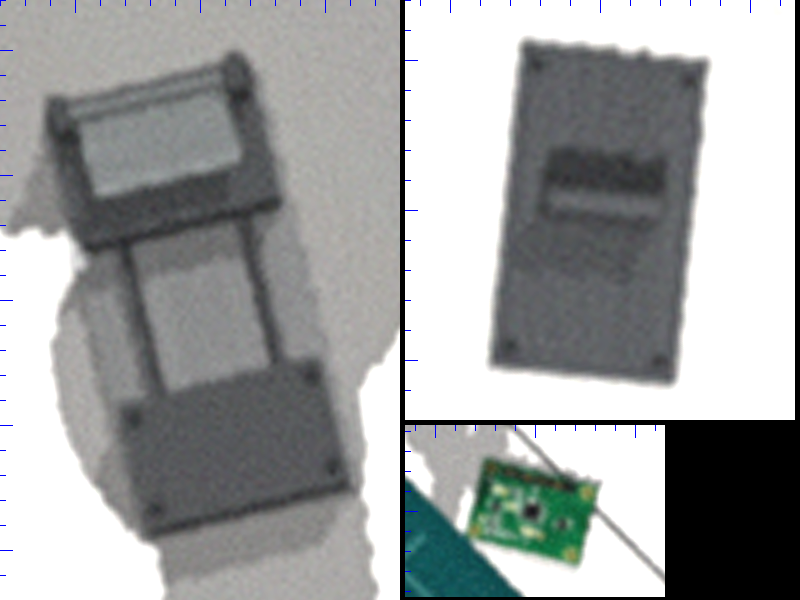

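View pics/o_side.png

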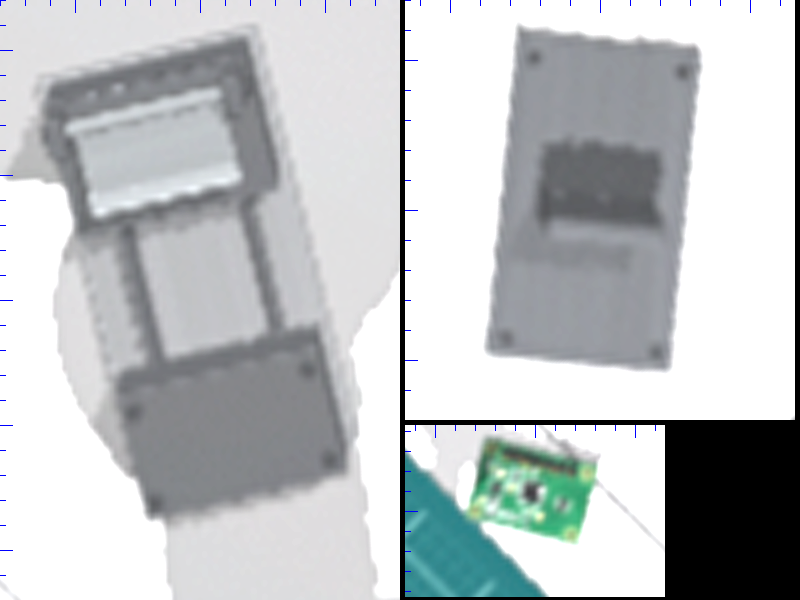

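The larger fixture is in the left panel, with its pocket middle at about (0.53, 0.20) and its x axis at about +12.8°. The cover (upper right) has its axis at about -6°. The board (lower right) measures about 58x42 mm with a pin row, so it is the right one. The two cameras differ by about 5 mm in x, so I'll use the gripper as a reference while moving toward the board.

```bash
python3 -m jog '[{"linear":[0,0,0],"roll":1},{"linear":[0,0,0],"roll":1},{"linear":[0,0,0],"roll":1},{"linear":[0,0,0],"roll":1},{"linear":[0,0,0],"roll":1},{"linear":[0,0,0],"roll":1},{"linear":[0,0,0],"roll":1},{"linear":[0,0,0],"roll":1},{"linear":[0,0,0],"roll":1},{"linear":[0,0,0],"roll":1},{"linear":[0,0,0],"roll":1},{"linear":[0,0,0],"roll":1}]' 1
python3 -m jog '[{"linear":[0,0,0],"roll":1},{"linear":[0,0,0],"roll":1},{"linear":[0,0,0],"roll":1},{"linear":[0,0,0],"roll":0.7},{"linear":[-0.16,0.46,0.1],"roll":0},{"linear":[-0.16,0.46,0.2],"roll":0},{"linear":[-0.16,0.46,0.2],"roll":0},{"linear":[-0.16,0.46,0.2],"roll":0},{"linear":[-0.16,0.46,0.2],"roll":0},{"linear":[-0.16,0.46,0.2],"roll":0},{"linear":[-0.16,0.46,0.2],"roll":0},{"linear":[-0.16,0.46,0.2],"roll":0}]'
python3 -m jog '[{"linear":[-0.16,0.46,0.2],"roll":0},{"linear":[-0.16,0.46,0.2],"roll":0},{"linear":[-0.16,0.46,0.2],"roll":0},{"linear":[-0.16,0.46,0.2],"roll":0},{"linear":[-0.16,0.46,0.2],"roll":0},{"linear":[-0.16,0.46,0.2],"roll":0},{"linear":[0,0,0],"roll":0},{"linear":[0,0,0],"roll":0},{"linear":[0,0,0],"roll":0}]'
cat >> h.py <<'E'
def to(x,y,z,tool_y_deg=None):
    "remaining shift in tool axes (units of 40 mm) from the measured pose; roll (units of 5 deg)"
    s=env.observe(); R=np.array(s["tool_rot"]); d=R.T@(np.array([x,y,z])-s["position"])
    a=np.degrees(np.arctan2(R[1,1],R[0,1])); r=None if tool_y_deg is None else ((a-tool_y_deg+90)%180-90)/5
    print("t",s["time_s"],"pos",np.round(s["position"],4),"yaw_y",round(a,2),"units",np.round(d/.04,3),"roll",r,"F",np.round(s["ft_force"],1),"w",s["grip_width"],s["gripper_force"])
E
python3 - <<'E'
from h import *
to(.451,.3657,.1,-11.5)
out=np.zeros((480,800,3),np.uint8)
for i,n in enumerate(("top","side")):
    im=optics.get_image(n)[:,:,::-1].copy(); cv2.imwrite(f"pics/{n}1.png",im)
    P=env.observe()["position"]; p=w2px(n,P); print(n,p)
    x0,y0=int(p[0])-67,int(p[1])-80
    c=cv2.resize(im[max(y0,0):y0+160,x0:x0+133],None,fx=3,fy=3,interpolation=cv2.INTER_CUBIC)
    cv2.drawMarker(c,(int((p[0]-x0)*3),int((p[1]-max(y0,0))*3)),(0,0,255),0,12)
    out[:c.shape[0],i*400:i*400+c.shape[1]]=c[:480]; print(n,x0,y0)
cv2.imwrite("pics/tcp1.png",out)
E
```

```text
time_s: 1.1
position: [0.2135, 0.5067, 0.2309]
tool_rot: [[-0.12, 0.993, -0.001], [0.993, 0.12, -0.001], [-0.001, -0.001, -1.0]]
ft_force: [0.2, -0.5, 0.1]
grip_width: 0.0851
gripper_force: 0.0
time_s: 2.1
position: [0.3485, 0.427, 0.1706]
tool_rot: [[0.197, 0.98, -0.001], [0.98, -0.197, -0.0], [-0.001, -0.0, -1.0]]
ft_force: [0.2, 1.3, -0.3]
grip_width: 0.0853
gripper_force: 0.0
time_s: 2.85
position: [0.448, 0.3685, 0.1234]
tool_rot: [[0.197, 0.98, -0.0], [0.98, -0.197, 0.0], [-0.0, -0.0, -1.0]]
ft_force: [-1.0, 0.9, 0.8]
grip_width: 0.0854
gripper_force: 0.0
t 2.85 pos [0.448  0.3685 0.1234] yaw_y -11.34 units [-0.055  0.088  0.584] roll 0.031199920507043545 F [-1.   0.9  0.8] w 0.08541707130666507 0.0
top [198.07177347 262.85083461]
top 131 182
side [451.58216292 190.10094887]
side 384 110
```

View pics/tcp1.png

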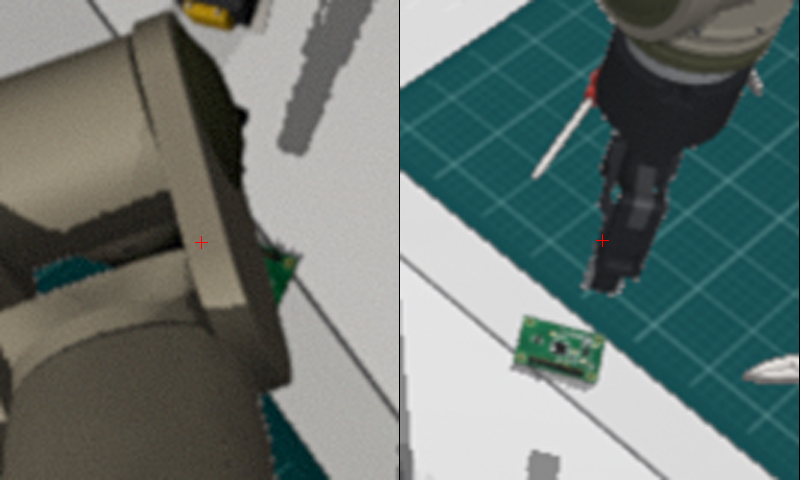

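```bash
python3 - <<'E'
from h import *
P=np.array([.448,.3685,0]);ux=np.array([.197,.98,0]);uy=np.array([.98,-.197,0])
for z in(.1234,.1364):
  for o in(.0425,.057,-.0425):
    for w in(-.011,.011):
      p=w2px("side",P+uy*o+ux*w+[0,0,z]); print(z,o,w,np.round([400+(p[0]-384)*3,(p[1]-110)*3]))
E
```

```text
0.1234 0.0425 -0.011 [577. 290.]
0.1234 0.0425 0.011 [612. 297.]
0.1234 0.057 -0.011 [574. 308.]
0.1234 0.057 0.011 [610. 316.]
0.1234 -0.0425 -0.011 [592. 187.]
0.1234 -0.0425 0.011 [626. 194.]
0.1364 0.0425 -0.011 [582. 277.]
0.1364 0.0425 0.011 [618. 285.]
0.1364 0.057 -0.011 [579. 296.]
0.1364 0.057 0.011 [615. 304.]
0.1364 -0.0425 -0.011 [597. 174.]
0.1364 -0.0425 0.011 [632. 181.]
```

The top view is blocked by the arm. In the side view the near fingertip is at about (603,291) in the crop. The tip height is ambiguous with the gripper open, so I'll shut it to get a sharp reference.

```bash
python3 -m jog '[{"linear":[0,0,0.2],"roll":0},{"linear":[0,0,0.2],"roll":0},{"linear":[0,0,0.2],"roll":0},{"linear":[0,0,0.2],"roll":0},{"linear":[0,0,0],"roll":0},{"linear":[0,0,0],"roll":0},{"linear":[0,0,0],"roll":0},{"linear":[0,0,0],"roll":0},{"linear":[0,0,0],"roll":0},{"linear":[0,0,0],"roll":0},{"linear":[0,0,0],"roll":0},{"linear":[0,0,0],"roll":0}]' -1
python3 - <<'E'
from h import *
to(.451,.3657,.1,-11.5)
im=optics.get_image("side")[:,:,::-1].copy();s=env.observe();P=s["position"]
x0,y0=int(w2px("side",P)[0])-60,int(w2px("side",P)[1])-60
c=cv2.resize(im[y0:y0+120,x0:x0+120],None,fx=5,fy=5,interpolation=cv2.INTER_CUBIC);c=cv2.convertScaleAbs(c,alpha=1.6,beta=25)
ux=s["tool_rot"][:,0]
for w in(-.011,0,.011):
    p=(w2px("side",P+ux*w)-[x0,y0]+.5)*5; cv2.drawMarker(c,(int(p[0]),int(p[1])),(0,0,255),0,10); print(w,p)
cv2.imwrite("pics/tcp2.png",c)
E
```

```text
time_s: 3.95
position: [0.4485, 0.3683, 0.0915]
tool_rot: [[0.197, 0.98, 0.0], [0.98, -0.197, 0.0], [0.0, 0.0, -1.0]]
ft_force: [-0.2, 0.8, 0.0]
grip_width: -0.0
gripper_force: 0.0
t 3.95 pos [0.4485 0.3683 0.0915] yaw_y -11.35 units [-0.051  0.073 -0.213] roll 0.030014027975366276 F [-0.2  0.8  0. ] w -4.998979315570789e-05 0.0
-0.011 [275.29130361 298.79098225]
0 [303.23666399 304.7078174 ]
0.011 [331.27372403 310.64406801]
```

View pics/tcp2.png

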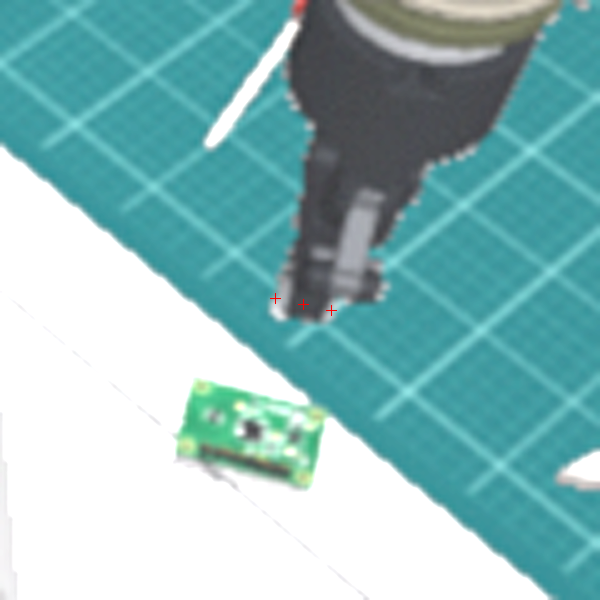

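Shut, the tip's lateral position matches the projected TCP at crop (303,305), so the side camera's y is good. The remaining x uncertainty lies within the jaw opening, so I'll go and grip the board.

```bash
python3 -m jog '[{"linear":[-0.044,0.073,0.1],"roll":0},{"linear":[0,0,0.2],"roll":0},{"linear":[0,0,0.2],"roll":0},{"linear":[0,0,0.2],"roll":0},{"linear":[0,0,0.2],"roll":0},{"linear":[0,0,0.2],"roll":0},{"linear":[0,0,0.2],"roll":0},{"linear":[0,0,0.2],"roll":0},{"linear":[0,0,0.2],"roll":0},{"linear":[0,0,0.2],"roll":0},{"linear":[0,0,0.15],"roll":0},{"linear":[0,0,0.09],"roll":0}]' 0.6 20
python3 -m jog '[{"linear":[0,0,0],"roll":0},{"linear":[0,0,0],"roll":0}]'
python3 - <<'E'
from h import *
to(.451,.366,.006,-11.5)
E
```

```text
time_s: 5.0
position: [0.4508, 0.3659, 0.0047]
tool_rot: [[0.197, 0.98, -0.001], [0.98, -0.197, -0.0], [-0.001, -0.001, -1.0]]
ft_force: [-0.4, -0.5, -0.4]
grip_width: 0.0684
gripper_force: 0.0
time_s: 5.17
position: [0.4511, 0.366, 0.0057]
tool_rot: [[0.197, 0.98, 0.0], [0.98, -0.197, 0.0], [0.0, 0.0, -1.0]]
ft_force: [-0.8, 0.1, 0.0]
grip_width: 0.0684
gripper_force: 0.0
t 5.1667 pos [0.4511 0.366  0.0057] yaw_y -11.35 units [-0.001 -0.002 -0.007] roll 0.03027610466502608 F [-0.8  0.1  0. ] w 0.06843629172457023 0.0
```

```bash
python3 -m jog '[{"linear":[0,0,0],"roll":0},{"linear":[0,0,0],"roll":0},{"linear":[0,0,0],"roll":0},{"linear":[0,0,0],"roll":0},{"linear":[0,0,0],"roll":0},{"linear":[0,0,0],"roll":0},{"linear":[0,0,0],"roll":0},{"linear":[0,0,0],"roll":0}]' -1 25
python3 -m jog '[{"linear":[0,0,-0.2],"roll":0},{"linear":[0,0,-0.3],"roll":0},{"linear":[0,0,-0.3],"roll":0},{"linear":[0,0,-0.3],"roll":0},{"linear":[0,0,-0.3],"roll":0},{"linear":[0,0,-0.3],"roll":0},{"linear":[0,0,-0.3],"roll":0},{"linear":[0,0,-0.3],"roll":0},{"linear":[0,0,0],"roll":1},{"linear":[0,0,0],"roll":1},{"linear":[0,0,0],"roll":1}]'
python3 -m jog '[{"linear":[0,0,0],"roll":1},{"linear":[0,0,0],"roll":1},{"linear":[0,0,0],"roll":1},{"linear":[0,0,0],"roll":1},{"linear":[0,0,0],"roll":1},{"linear":[0,0,0],"roll":1},{"linear":[0,0,0],"roll":1},{"linear":[0,0,0],"roll":1},{"linear":[0,0,0],"roll":1},{"linear":[0,0,0],"roll":1},{"linear":[0,0,0],"roll":0.2}]'
python3 - <<'E'
from h import *
to(.534,.1985,.07,-77.2)
E
```

```text
time_s: 5.83
position: [0.4513, 0.3661, 0.0063]
tool_rot: [[0.197, 0.98, 0.001], [0.98, -0.197, 0.0], [0.001, 0.001, -1.0]]
ft_force: [-1.7, -1.1, 5.8]
grip_width: 0.0385
gripper_force: 25.5
time_s: 6.75
position: [0.451, 0.366, 0.0983]
tool_rot: [[0.448, 0.894, 0.0], [0.894, -0.448, 0.0], [0.0, 0.0, -1.0]]
ft_force: [0.8, 0.7, 0.1]
grip_width: 0.0388
gripper_force: 25.1
time_s: 7.67
position: [0.4509, 0.366, 0.098]
tool_rot: [[0.976, 0.216, -0.0], [0.216, -0.976, -0.0], [-0.0, 0.0, -1.0]]
ft_force: [0.5, -1.0, -0.3]
grip_width: 0.0385
gripper_force: 25.1
t 7.6667 pos [0.4509 0.366  0.098 ] yaw_y -77.55 units [1.125 4.536 0.7  ] roll -0.06901440563993617 F [ 0.5 -1.  -0.3] w 0.03847562813450094 25.120786428451538
```

```bash
python3 -m jog '[{"linear":[0.094,0.2,0.05],"roll":0},{"linear":[0.094,0.39,0.05],"roll":0},{"linear":[0.094,0.4,0.05],"roll":0},{"linear":[0.094,0.4,0.05],"roll":0},{"linear":[0.094,0.4,0.05],"roll":0},{"linear":[0.094,0.4,0.05],"roll":0},{"linear":[0.094,0.4,0.05],"roll":0},{"linear":[0.094,0.4,0.05],"roll":0},{"linear":[0.094,0.4,0.05],"roll":0},{"linear":[0.094,0.4,0.05],"roll":0},{"linear":[0.094,0.4,0.05],"roll":0},{"linear":[0.094,0.346,0.05],"roll":0}]'
python3 -m jog '[{"linear":[0,0,0],"roll":0},{"linear":[0,0,0],"roll":0},{"linear":[0,0,0],"roll":0},{"linear":[0,0,0],"roll":0}]'
python3 - <<'E'
from h import *
to(.534,.1985,.07,-77.2)
im=optics.get_image("side")[:,:,::-1].copy();cv2.imwrite("pics/side2.png",im)
c=cv2.resize(im[180:310,300:420],None,fx=4.6,fy=4.6,interpolation=cv2.INTER_CUBIC);c=cv2.convertScaleAbs(c,alpha=1.8,beta=25)
cv2.imwrite("pics/s2.png",c)
E
```

```text
time_s: 8.67
position: [0.5354, 0.1973, 0.0736]
tool_rot: [[0.975, 0.221, 0.0], [0.221, -0.975, -0.0], [-0.0, 0.0, -1.0]]
ft_force: [0.5, 0.2, -0.5]
grip_width: 0.0385
gripper_force: 25.1
time_s: 9.0
position: [0.5345, 0.1994, 0.0738]
tool_rot: [[0.975, 0.22, 0.0], [0.22, -0.975, 0.0], [0.0, -0.0, -1.0]]
ft_force: [0.2, -0.7, 0.5]
grip_width: 0.0386
gripper_force: 25.1
t 9.0 pos [0.5345 0.1994 0.0738] yaw_y -77.28 units [-0.017  0.02   0.096] roll -0.015072954506970859 F [ 0.2 -0.7  0.5] w 0.0386035891257885 25.13972908258438
```

View pics/s2.png

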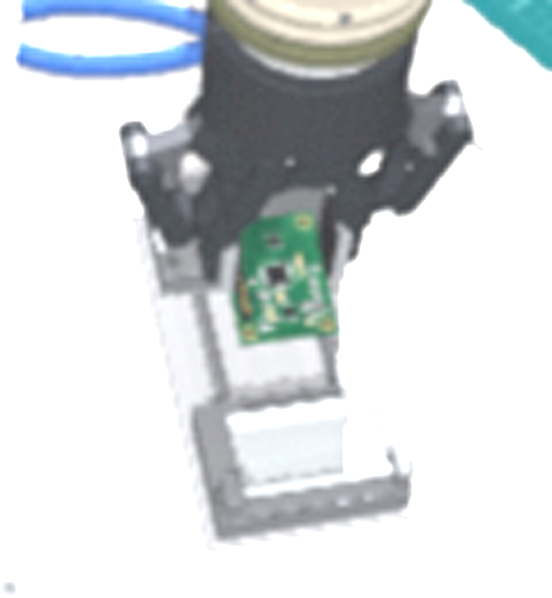

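The board is held squarely, with its near edge at crop (243,342)-(333,335) and the rear sill edge at about (205,405)-(345,388). I'll refine the fixture and cover poses by fitting model edges to both starting pictures.

```bash
cat > fit.py <<'E'
from h import *
from scipy.optimize import minimize
def rect(x0,x1,y0,y1,z): 
    c=[(x0,y0,z),(x1,y0,z),(x1,y1,z),(x0,y1,z)]; return [(c[i],c[(i+1)%4]) for i in range(4)]
FIX=rect(-.085,-.032,-.042,.042,.024)+[((.032,-.042,.024),(.032,.042,.024)),((.032,-.042,.024),(.073,-.042,.024)),((.032,.042,.024),(.073,.042,.024)),((-.032,-.025,.011),(.032,-.025,.011)),((-.032,.025,.011),(.032,.025,.011))]
COV=rect(-.055,.055,-.032,.032,.003)
def fit(n,img,E,p0,span=(.012,.012,.05),dz=0):
    g=cv2.GaussianBlur(cv2.cvtColor(img,cv2.COLOR_BGR2GRAY),(0,0),1).astype(np.float32)
    g=np.minimum(g,140); gx=cv2.Sobel(g,5,1,0)/8;gy=cv2.Sobel(g,5,0,1)/8
    def val(p):
        c,s=np.cos(p[2]),np.sin(p[2]);R=np.array([[c,-s,0],[s,c,0],[0,0,1]]);t=0
        for a,b in E:
            A,B=[w2px(n,R@np.array(q)+[p[0],p[1],dz]) for q in(a,b)]
            d=(B-A)/np.linalg.norm(B-A); q=(A+np.linspace(.04,.96,40)[:,None]*(B-A)).astype(np.float32)
            u=cv2.remap(gx,q[:,0],q[:,1],1).ravel()*-d[1]+cv2.remap(gy,q[:,0],q[:,1],1).ravel()*d[0]
            t+=min(abs(u.mean()),15)
        return -t
    gr=[(val(p),tuple(p)) for dx in np.linspace(-1,1,13) for dy in np.linspace(-1,1,13) for da in np.linspace(-1,1,7) for p in [np.array(p0)+np.array([dx,dy,da])*span]]
    v,p=min(gr); r=minimize(val,p,method="Nelder-Mead",options=dict(initial_simplex=[p,*(np.array(p)+np.diag([.001,.001,.01]))]))
    return np.round([*r.x[:2],np.degrees(r.x[2]),r.fun],4)
E
python3 - <<'E'
from fit import *
for n in("top","side"):
    im=cv2.imread(f"pics/{n}0.png")
    print(n,"fix",fit(n,im,FIX,(.535,.1985,.223)),"cov",fit(n,im,COV,(.548,-.037,-.105)))
im=cv2.imread("pics/side2.png")
for z in(.002,.006,.010,.014): print(z,fit("side",im,rect(-.03,.03,-.021,.021,0),(.534,.199,.223),dz=.0675+z))
im=cv2.imread("pics/side0.png")
for z in(.002,.006,.010,.014): print(z,fit("side",im,rect(-.03,.03,-.021,.021,0),(.452,.366,1.37),dz=z))
im=cv2.imread("pics/top0.png")
for z in(.002,.006,.010,.014): print("top",z,fit("top",im,rect(-.03,.03,-.021,.021,0),(.452,.366,1.37),dz=z))
to(.534,.1985,.07,-77.2)
E
```

```text
Traceback (most recent call last):
  File "fit.py", line 18, in fit
    gr=[(val(p),tuple(p)) for dx in np.linspace(-1,1,13) for dy in np.linspace(-1,1,13) for da in np.linspace(-1,1,7) for p in [np.array(p0)+np.array([dx,dy,da])*span]]
         ~~~^^^
  File "fit.py", line 13, in val
    A,B=[w2px(n,R@np.array(q)+[p[0],p[1],dz]) for q in(a,b)]
         ~~~~^^^^^^^^^^^^^^^^^^^^^^^^^^^^^^^^
  File "h.py", line 8, in w2px
    c=optics.calibration(n); T=c["T"]; v=K(c)@(T[:3,:3].T@(np.asarray(P,float)-T[:3,3])); return v[:2]/v[2]
ValueError: time passes only in moves, steps and waits
```

```bash
sed -i 's/^def K/CAL={n:optics.calibration(n) for n in("top","side")}\ndef K/; s/c=optics.calibration(n);/c=CAL[n];/' h.py
python3 - <<'E'
from fit import *
for n in("top","side"):
    im=cv2.imread(f"pics/{n}0.png")
    print(n,"fix",fit(n,im,FIX,(.535,.1985,.223)),"cov",fit(n,im,COV,(.548,-.037,-.105)))
im=cv2.imread("pics/side2.png")
for z in(.002,.006,.010,.014): print(z,fit("side",im,rect(-.03,.03,-.021,.021,0),(.534,.199,.223),dz=.0675+z))
im=cv2.imread("pics/side0.png")
for z in(.002,.006,.010,.014): print(z,fit("side",im,rect(-.03,.03,-.021,.021,0),(.452,.366,1.37),dz=z))
im=cv2.imread("pics/top0.png")
for z in(.002,.006,.010,.014): print("top",z,fit("top",im,rect(-.03,.03,-.021,.021,0),(.452,.366,1.37),dz=z))
to(.534,.1985,.07,-77.2)
E
```

```text
top fix [  0.5285   0.1966  14.0839 -84.1638] cov [ 5.4400e-01 -3.7000e-02 -8.8808e+00 -6.0000e+01]
side fix [   0.5349    0.1974   13.7372 -102.3528] cov [ 5.48200e-01 -3.69000e-02 -3.72950e+00 -4.38122e+01]
0.002 [  0.5383   0.2035   2.5311 -41.9193]
0.006 [  0.5407   0.2028   3.7163 -41.799 ]
0.01 [  0.5429   0.2026   3.7005 -41.6059]
0.014 [  0.5452   0.2024   3.8704 -41.362 ]
0.002 [  0.4527   0.3679  77.7683 -51.1249]
0.006 [  0.4553   0.3666  79.8613 -49.0897]
0.01 [  0.4583   0.3653  77.6435 -47.7409]
0.014 [  0.4608   0.3641  79.016  -45.948 ]
top 0.002 [  0.448    0.366   75.6304 -60.    ]
top 0.006 [  0.448    0.366   75.6304 -60.    ]
top 0.01 [  0.448    0.364   75.6304 -60.    ]
top 0.014 [  0.448    0.364   75.6304 -60.    ]
t 9.05 pos [0.5344 0.1995 0.0738] yaw_y -77.28 units [-0.016  0.021  0.095] roll -0.015168995642159188 F [-0.7  1.  -0.5] w 0.038589505502006856 25.1398766040802
```

```bash
sed -i 's/,15)/,60)/; s/g,140/g,200/' fit.py
python3 - <<'E'
from fit import *
for n in("top","side"):
    im=cv2.imread(f"pics/{n}0.png")
    print(n,"fix",fit(n,im,FIX,(.532,.197,.23)),"cov",fit(n,im,COV,(.546,-.037,-.105)),"cov0",fit(n,im,rect(-.055,.055,-.032,.032,0),(.546,-.037,-.105)))
    for z in(.002,.006,.010): print("board",z,fit(n,im,rect(-.03,.03,-.021,.021,0),(.452,.366,1.37),dz=z))
def cr(x,y): return (300+(x+.5)/4.6-.5,180+(y+.5)/4.6-.5)
for z in(.0675,.0695,.0735): print("near edge",z,px2w("side",cr(243,342),z),px2w("side",cr(333,334),z))
E
```

```text
top fix [  0.5285   0.1966  14.1275 -84.1966] cov [ 5.441000e-01 -3.730000e-02 -5.879300e+00 -1.515167e+02] cov0 [ 5.446000e-01 -3.770000e-02 -5.829800e+00 -1.514594e+02]
board 0.002 [   0.4499    0.3669   76.2912 -106.9303]
board 0.006 [   0.4494    0.366    76.235  -107.0096]
board 0.01 [   0.449     0.3652   76.4825 -106.9698]
side fix [   0.5344    0.1979   14.0544 -110.0442] cov [ 5.485000e-01 -3.570000e-02 -5.622400e+00 -1.446018e+02] cov0 [ 5.468000e-01 -3.650000e-02 -5.595000e+00 -1.457208e+02]
board 0.002 [   0.4507    0.3679   76.4097 -104.4973]
board 0.006 [   0.4535    0.3668   76.571  -103.7882]
board 0.01 [   0.4562    0.3657   76.6984 -102.8707]
near edge 0.0675 [0.56833301 0.18649854 0.0675    ] [0.56209813 0.22331017 0.0675    ]
near edge 0.0695 [0.56947029 0.18640249 0.0695    ] [0.56325259 0.22311273 0.0695    ]
near edge 0.0735 [0.57174486 0.18621039 0.0735    ] [0.5655615  0.22271783 0.0735    ]
```

Both cameras agree on yaw (fixture 14.1°, cover -5.75°). Their x readings bracket the truth, which the held board confirms, so I'll use the mean: fixture (0.531, 0.197) and cover (0.546, -0.0365).

```bash
python3 -m jog '[{"linear":[0,0,0],"roll":-0.28},{"linear":[-0.11,0.03,0],"roll":0},{"linear":[0,0,0.2],"roll":0},{"linear":[0,0,0.2],"roll":0},{"linear":[0,0,0.2],"roll":0},{"linear":[0,0,0.2],"roll":0},{"linear":[0,0,0.1],"roll":0},{"linear":[0,0,0],"roll":0},{"linear":[0,0,0],"roll":0}]'
python3 - <<'E'
from h import *
to(.5302,.1972,.0125,-75.9)
E
```

```text
time_s: 9.8
position: [0.5308, 0.1966, 0.0374]
tool_rot: [[0.97, 0.243, -0.001], [0.243, -0.97, -0.0], [-0.001, -0.0, -1.0]]
ft_force: [-0.5, 0.4, -0.5]
grip_width: 0.0384
gripper_force: 25.1
t 9.8 pos [0.5308 0.1966 0.0374] yaw_y -75.95 units [-0.01  -0.018  0.623] roll -0.010676180716782824 F [-0.5  0.4 -0.5] w 0.038391846666418844 25.14924466609955
```

```bash
python3 -m jog '[{"linear":[-0.01,-0.018,0.05],"roll":0},{"linear":[0,0,0.07],"roll":0},{"linear":[0,0,0.07],"roll":0},{"linear":[0,0,0.07],"roll":0},{"linear":[0,0,0.07],"roll":0},{"linear":[0,0,0],"roll":0},{"linear":[0,0,0],"roll":0}]'
python3 -m jog '[{"linear":[0,0,0.06],"roll":0},{"linear":[0,0,0.06],"roll":0},{"linear":[0,0,0.05],"roll":0},{"linear":[0,0,0.05],"roll":0},{"linear":[0,0,0.03],"roll":0},{"linear":[0,0,0],"roll":0},{"linear":[0,0,0],"roll":0}]'
python3 - <<'E'
from h import *
to(.5302,.1972,.0125,-75.9)
E
```

```text
time_s: 10.38
position: [0.5302, 0.1972, 0.0243]
tool_rot: [[0.97, 0.243, -0.0], [0.243, -0.97, -0.0], [-0.0, -0.0, -1.0]]
ft_force: [0.2, 0.2, 0.1]
grip_width: 0.0387
gripper_force: 25.1
time_s: 10.97
position: [0.5302, 0.1972, 0.0145]
tool_rot: [[0.97, 0.243, -0.0], [0.243, -0.97, -0.0], [-0.0, -0.0, -1.0]]
ft_force: [0.5, 0.5, 0.2]
grip_width: 0.0386
gripper_force: 25.1
t 10.9667 pos [0.5302 0.1972 0.0145] yaw_y -75.95 units [-0.     0.     0.049] roll -0.009544781064573727 F [0.5 0.5 0.2] w 0.038581129382417305 25.147087275981903
```

```bash
python3 -m jog '[{"linear":[0,0,0.02],"roll":0},{"linear":[0,0,0.02],"roll":0},{"linear":[0,0,0.01],"roll":0},{"linear":[0,0,0],"roll":0},{"linear":[0,0,0],"roll":0},{"linear":[0,0,0],"roll":0}]'
```

```text
time_s: 11.47
position: [0.5303, 0.1976, 0.0128]
tool_rot: [[0.97, 0.243, 0.001], [0.243, -0.97, 0.001], [0.001, -0.0, -1.0]]
ft_force: [-0.7, 5.4, 4.4]
grip_width: 0.0383
gripper_force: 25.5
```

```bash
python3 -m jog '[{"linear":[0,-0.03,0],"roll":0},{"linear":[0,0,0.02],"roll":0},{"linear":[0,0,0],"roll":0},{"linear":[0,0,0],"roll":0},{"linear":[0,0,0],"roll":0}]'
```

```text
time_s: 11.88
position: [0.53, 0.1983, 0.0123]
tool_rot: [[0.97, 0.243, 0.001], [0.243, -0.97, -0.0], [0.0, 0.0, -1.0]]
ft_force: [-1.8, 1.7, 9.1]
grip_width: 0.0381
gripper_force: 26.0
```

```bash
python3 -m jog '[{"linear":[0,0,-0.02],"roll":0},{"linear":[0,0,0],"roll":0},{"linear":[0,0,0],"roll":0},{"linear":[0,0,0],"roll":0},{"linear":[0,0,0],"roll":0}]' 0.25
python3 -m jog '[{"linear":[0,0,-0.1],"roll":0},{"linear":[0,0,-0.2],"roll":0},{"linear":[0,0,-0.4],"roll":0},{"linear":[0,0,-0.4],"roll":0},{"linear":[0,0,-0.4],"roll":0},{"linear":[0,0,-0.4],"roll":0},{"linear":[0,0,-0.4],"roll":0},{"linear":[0,0,0],"roll":-1},{"linear":[0,0,0],"roll":-1},{"linear":[0,0,0],"roll":-1},{"linear":[0,0,0],"roll":-1},{"linear":[0,0,0],"roll":-1}]'
python3 -m jog '[{"linear":[0,0,0],"roll":-1},{"linear":[0,0,0],"roll":-1},{"linear":[0,0,0],"roll":-1},{"linear":[0,0,0],"roll":-1},{"linear":[0,0,0],"roll":-1},{"linear":[0,0,0],"roll":-1},{"linear":[0,0,0],"roll":-1},{"linear":[0,0,0],"roll":-1},{"linear":[0,0,0],"roll":-1},{"linear":[0,0,0],"roll":-0.04},{"linear":[0,0,0],"roll":0},{"linear":[0,0,0],"roll":0}]'
python3 - <<'E'
from h import *
to(.546,-.0365,.06,-5.75)
E
```

```text
time_s: 12.3
position: [0.5299, 0.1982, 0.0123]
tool_rot: [[0.97, 0.243, -0.0], [0.243, -0.97, -0.0], [-0.001, 0.0, -1.0]]
ft_force: [0.4, 0.1, 0.0]
grip_width: 0.0536
gripper_force: 0.0
time_s: 13.3
position: [0.53, 0.1984, 0.1053]
tool_rot: [[0.774, 0.633, 0.001], [0.633, -0.774, 0.0], [0.001, 0.0, -1.0]]
ft_force: [-0.6, -0.0, 1.1]
grip_width: 0.0531
gripper_force: 0.0
time_s: 14.3
position: [0.53, 0.1984, 0.1049]
tool_rot: [[0.103, 0.995, 0.0], [0.995, -0.103, 0.0], [0.0, 0.0, -1.0]]
ft_force: [-0.7, 0.1, 1.0]
grip_width: 0.0533
gripper_force: 0.0
t 14.3 pos [0.53   0.1984 0.1049] yaw_y -5.89 units [-5.8    1.     1.123] roll -0.027358410463304495 F [-0.7  0.1  1. ] w 0.053306005404800356 0.0
```

```bash
python3 -m jog '[{"linear":[-0.25,0.08,0],"roll":0},{"linear":[-0.5,0.08,0],"roll":0},{"linear":[-0.5,0.08,0],"roll":0},{"linear":[-0.5,0.08,0],"roll":0},{"linear":[-0.5,0.08,0],"roll":0},{"linear":[-0.5,0.08,0],"roll":0},{"linear":[-0.5,0.08,0],"roll":0},{"linear":[-0.5,0.08,0],"roll":0},{"linear":[-0.5,0.08,0],"roll":0},{"linear":[-0.5,0.08,0],"roll":0},{"linear":[-0.5,0.1,0],"roll":0},{"linear":[-0.5,0.1,0],"roll":0}]'
python3 -m jog '[{"linear":[-0.05,0,0],"roll":0},{"linear":[0,0,0],"roll":0},{"linear":[0,0,0],"roll":0}]'
python3 - <<'E'
from fit import *
to(.546,-.0365,.06,-5.75)
out=np.zeros((480,800,3),np.uint8)
for i,n in enumerate(("top","side")):
    im=optics.get_image(n)[:,:,::-1].copy(); cv2.imwrite(f"pics/{n}3.png",im)
    for z in (.012,): 
        print(n,"board",fit(n,im,rect(-.03,.03,-.021,.021,0),(.532,.198,.246),dz=z,span=(.008,.008,.08)),"fix",fit(n,im,FIX,(.532,.197,.246),span=(.008,.008,.05)))
    o=ortho(n,im,.532,.198,.012,.1,.08,2.4); out[:,i*400:i*400+384]=o[:480,:384]
cv2.imwrite("pics/o3.png",out)
E
```

```text
time_s: 15.3
position: [0.5466, -0.0362, 0.1046]
tool_rot: [[0.102, 0.995, 0.0], [0.995, -0.102, -0.0], [-0.0, 0.0, -1.0]]
ft_force: [-1.1, 0.8, 0.7]
grip_width: 0.0534
gripper_force: 0.0
time_s: 15.55
position: [0.5463, -0.0363, 0.1045]
tool_rot: [[0.101, 0.995, -0.0], [0.995, -0.101, 0.0], [0.0, -0.0, -1.0]]
ft_force: [0.3, 0.2, 0.4]
grip_width: 0.0533
gripper_force: 0.0
t 15.55 pos [ 0.5463 -0.0363  0.1045] yaw_y -5.8 units [-0.005 -0.005  1.113] roll -0.010094087409171948 F [0.3 0.2 0.4] w 0.05330774832349963 0.0
top board [  0.5304   0.2069  12.8129 -43.7763] fix [  0.5304   0.2006  13.8645 -92.5962]
side board [  0.5238   0.205   14.373  -45.9205] fix [   0.5351    0.2011   14.8966 -111.2363]
```

View pics/o3.png

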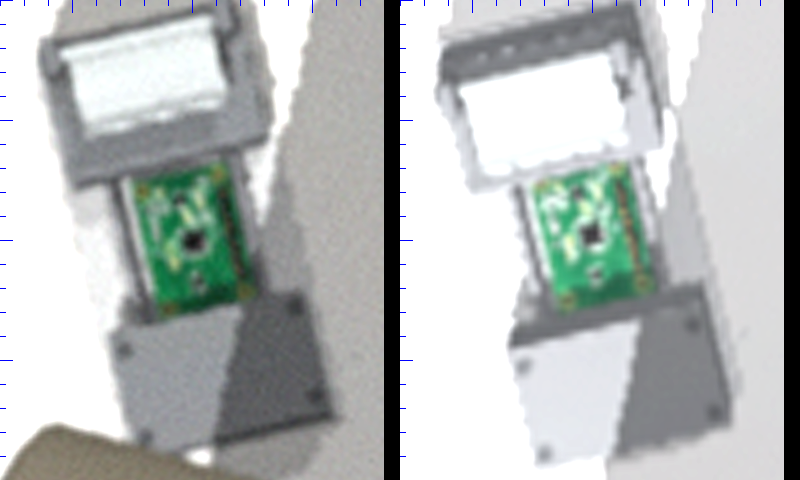

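The board sits in the pocket between both walls (left panel about (193,240)), flat and nearly square, slightly towards -y. That places the fixture's middle at about (0.5315, 0.2003). Next I'll grip the cover's bar.

```bash
python3 -m jog '[{"linear":[0,0,0.2],"roll":0},{"linear":[0,0,0.3],"roll":0},{"linear":[0,0,0.3],"roll":0},{"linear":[0,0,0.3],"roll":0},{"linear":[0,0,0.3],"roll":0},{"linear":[0,0,0.3],"roll":0},{"linear":[0,0,0.3],"roll":0},{"linear":[0,0,0.2],"roll":0},{"linear":[0,0,0.15],"roll":0},{"linear":[0,0,0.07],"roll":0},{"linear":[0,0,0],"roll":0},{"linear":[0,0,0],"roll":0}]' 0.1
python3 -m jog '[{"linear":[0,0,0],"roll":0},{"linear":[0,0,0],"roll":0},{"linear":[0,0,0],"roll":0},{"linear":[0,0,0],"roll":0},{"linear":[0,0,0],"roll":0},{"linear":[0,0,0],"roll":0},{"linear":[0,0,0],"roll":0},{"linear":[0,0,0],"roll":0}]' -1 80
```

```text
time_s: 16.65
position: [0.5467, -0.0364, 0.008]
tool_rot: [[0.1, 0.995, 0.001], [0.995, -0.1, -0.0], [-0.0, 0.001, -1.0]]
ft_force: [0.9, 0.2, -0.2]
grip_width: 0.0472
gripper_force: 0.0
time_s: 17.32
position: [0.5466, -0.0365, 0.0083]
tool_rot: [[0.1, 0.995, 0.001], [0.995, -0.1, -0.0], [-0.0, 0.001, -1.0]]
ft_force: [-2.0, 0.5, 4.6]
grip_width: 0.0056
gripper_force: 79.3
```

```bash
python3 -m jog '[{"linear":[0,0,-0.1],"roll":0},{"linear":[0,0,-0.2],"roll":0},{"linear":[0,0,-0.3],"roll":0},{"linear":[0,0,-0.4],"roll":0},{"linear":[0,0,-0.4],"roll":0},{"linear":[0,0,-0.4],"roll":0},{"linear":[0,0,-0.2],"roll":0},{"linear":[0,0,0],"roll":-1},{"linear":[0,0,0],"roll":-1},{"linear":[0,0,0],"roll":-1},{"linear":[0,0,0],"roll":-0.97},{"linear":[0,0,0],"roll":0}]'
python3 - <<'E'
from h import *
to(.4976,.1918,.068,14.1)
E
```

```text
time_s: 18.32
position: [0.5463, -0.0364, 0.0877]
tool_rot: [[-0.246, 0.969, -0.0], [0.969, 0.246, 0.0], [0.0, -0.0, -1.0]]
ft_force: [-0.6, -0.7, -1.9]
grip_width: 0.0053
gripper_force: 78.4
t 18.3167 pos [ 0.5463 -0.0364  0.0877] yaw_y 14.27 units [5.83  0.226 0.493] roll 0.03388954305202674 F [-0.6 -0.7 -1.9] w 0.005273657174614954 78.35275053977966
```

```bash
python3 -m jog '[{"linear":[0.2,0,0],"roll":0.03},{"linear":[0.4,0.02,0],"roll":0},{"linear":[0.45,0.02,0],"roll":0},{"linear":[0.45,0.02,0],"roll":0},{"linear":[0.45,0.02,0],"roll":0},{"linear":[0.45,0.02,0],"roll":0},{"linear":[0.45,0.02,0],"roll":0},{"linear":[0.45,0.02,0],"roll":0},{"linear":[0.45,0.02,0],"roll":0},{"linear":[0.45,0.02,0],"roll":0},{"linear":[0.45,0.02,0],"roll":0},{"linear":[0.45,0.02,0],"roll":0}]'
python3 -m jog '[{"linear":[0.4,0,0],"roll":0},{"linear":[0.25,0,0],"roll":0},{"linear":[0.13,0,0.1],"roll":0},{"linear":[0,0,0.2],"roll":0},{"linear":[0,0,0.2],"roll":0},{"linear":[0,0,0],"roll":0},{"linear":[0,0,0],"roll":0},{"linear":[0,0,0],"roll":0}]'
python3 - <<'E'
from fit import *
to(.4976,.1918,.0345,14.1)
im=optics.get_image("side")[:,:,::-1].copy(); cv2.imwrite("pics/side4.png",im)
c=cv2.resize(im[190:320,290:440],None,fx=4.6,fy=4.6,interpolation=cv2.INTER_CUBIC);cv2.imwrite("pics/s4.png",cv2.convertScaleAbs(c,alpha=1.4,beta=15))
E
```

```text
time_s: 19.32
position: [0.5051, 0.1649, 0.0877]
tool_rot: [[-0.238, 0.971, -0.0], [0.971, 0.238, 0.0], [0.0, -0.0, -1.0]]
ft_force: [-0.5, -0.2, -1.3]
grip_width: 0.0058
gripper_force: 78.4
time_s: 19.98
position: [0.4986, 0.1933, 0.0676]
tool_rot: [[-0.24, 0.971, -0.0], [0.971, 0.24, -0.0], [-0.0, -0.0, -1.0]]
ft_force: [-0.4, -0.5, -2.2]
grip_width: 0.0058
gripper_force: 78.4
t 19.9833 pos [0.4986 0.1933 0.0676] yaw_y 13.88 units [-0.031 -0.033  0.827] roll -0.043524595054336146 F [-0.4 -0.5 -2.2] w 0.005769918174377245 78.35685610771179
```

View pics/s4.png

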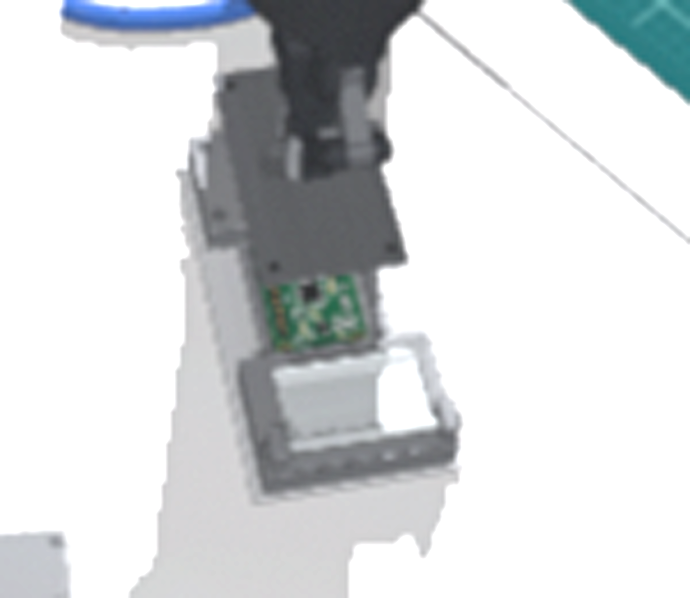

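The plate is held level, with its leading edge at crop (252,272)-(405,262). The flap edge is at about (275,370)-(405,350). I'll check the numbers.

```bash
python3 - <<'E'
from fit import *
cr=lambda x,y:(290+(x+.5)/4.6-.5,190+(y+.5)/4.6-.5)
u=np.array([np.cos(np.radians(14.1)),np.sin(np.radians(14.1))]);v=np.array([-u[1],u[0]])
for nm,p,z in(("L",(253,273),.0626),("R",(404,263),.0626),("backL",(228,75),.0626),("sillfrontL",(243,365),.024),("ear/backL",(262,485),.029),("boardL",(285,347),.012),("boardR",(363,340),.012)):
    w=px2w("side",cr(*p),z)[:2]; print(nm,np.round(w,4),"fix xy",np.round([(w-[.5345,.2003])@u,(w-[.5345,.2003])@v],4))
E
```

```text
L [0.5556 0.1715] fix xy [ 0.0134 -0.0331]
R [0.5466 0.2341] fix xy [0.02   0.0299]
backL [0.4554 0.1568] fix xy [-0.0873 -0.023 ]
sillfrontL [0.5786 0.17  ] fix xy [ 0.0354 -0.0402]
ear/backL [0.6358 0.1798] fix xy [ 0.0932 -0.0446]
boardL [0.5623 0.1881] fix xy [ 0.024  -0.0186]
boardR [0.5566 0.2219] fix xy [0.0267 0.0156]
```

```bash
python3 - <<'E'
from fit import *
im=cv2.imread("pics/side4.png")
# leading edge + both sides near it, top and bottom rims
E=[((.055,-.032,.0),(.055,.032,.0)),((.015,.032,.0),(.055,.032,.0)),((-.055,-.032,.0),(.055,-.032,.0))]
for dz in(.0596,.0626): print(dz,fit("side",im,E,(.500,.193,.19),span=(.012,.012,.15),dz=dz))
E2=[((.032,-.042,.024),(.032,.042,.024)),((.032,-.042,.024),(.073,-.042,.024)),((.085,-.042,.0295),(.085,.042,.0295))]
print("rear",fit("side",im,E2,(.5345,.199,.24),span=(.01,.01,.1)))
im=cv2.imread("pics/side0.png")
print("front sill",fit("side",im,FIX[:4],(.5345,.199,.24),span=(.01,.01,.1)))
im=cv2.imread("pics/top0.png")
print("front sill",fit("top",im,FIX[:4],(.530,.199,.24),span=(.01,.01,.1)))
to(.4976,.1918,.0345,14.1)
E
```

```text
0.0596 [  0.4985   0.1925  13.7156 -66.6561]
0.0626 [  0.4996   0.1923  13.2005 -66.9891]
rear [  0.5462   0.2003  14.1005 -33.9888]
front sill [  0.5346   0.199   13.8503 -53.8654]
front sill [  0.5286   0.1994  13.6936 -40.1809]
t 20.0333 pos [0.4986 0.1935 0.0678] yaw_y 13.9 units [-0.034 -0.035  0.832] roll -0.039970955908685823 F [ 0.2 -0.4 -1.6] w 0.005675074806154067 78.35668444633484
```

The fitted plate yaw is 13.2-13.7° against the tool's 13.9° and the fixture's 13.9°, so it's square and y matches to about 1 mm. I'll lower it to 2 mm above the sills, short of the flap.

```bash
python3 -m jog '[{"linear":[-0.047,0.045,0.1],"roll":0},{"linear":[0,0,0.15],"roll":0},{"linear":[0,0,0.15],"roll":0},{"linear":[0,0,0.15],"roll":0},{"linear":[0,0,0.15],"roll":0},{"linear":[0,0,0.1],"roll":0},{"linear":[0,0,0.045],"roll":0},{"linear":[0,0,0],"roll":0},{"linear":[0,0,0],"roll":0},{"linear":[0,0,0],"roll":0}]'
python3 - <<'E'
from h import *
to(.5406,.2019,.034,13.9)
E
```

```text
time_s: 20.87
position: [0.5007, 0.1926, 0.0342]
tool_rot: [[-0.241, 0.97, 0.001], [0.97, 0.241, 0.0], [-0.0, 0.001, -1.0]]
ft_force: [-0.5, 0.4, -1.8]
grip_width: 0.0054
gripper_force: 78.4
t 20.8667 pos [0.5007 0.1926 0.0342] yaw_y 13.95 units [-0.014  1.025  0.005] roll 0.01045708537309622 F [-0.5  0.4 -1.8] w 0.00539843606137783 78.36040735244751
```

```bash
python3 -m jog '[{"linear":[0,0.08,0],"roll":0},{"linear":[0,0.1,0],"roll":0},{"linear":[0,0.1,0],"roll":0},{"linear":[0,0.1,0],"roll":0},{"linear":[0,0.1,0],"roll":0},{"linear":[0,0.08,0],"roll":0},{"linear":[0,0.06,0],"roll":0},{"linear":[0,0.06,0],"roll":0},{"linear":[0,0,0],"roll":0},{"linear":[0,0,0],"roll":0}]'
```

```text
time_s: 21.7
position: [0.5269, 0.1991, 0.0338]
tool_rot: [[-0.241, 0.971, -0.0], [0.971, 0.241, -0.0], [0.0, -0.0, -1.0]]
ft_force: [-0.3, 0.3, -1.8]
grip_width: 0.0055
gripper_force: 78.4
```

```bash
python3 -m jog '[{"linear":[0,0.06,0],"roll":0},{"linear":[0,0.06,0],"roll":0},{"linear":[0,0.06,0],"roll":0},{"linear":[0,0,0],"roll":0},{"linear":[0,0,0],"roll":0}]'
```

```text
time_s: 22.12
position: [0.534, 0.2008, 0.0339]
tool_rot: [[-0.241, 0.971, 0.0], [0.971, 0.241, 0.0], [-0.0, 0.0, -1.0]]
ft_force: [0.8, 0.2, -1.3]
grip_width: 0.0055
gripper_force: 78.4
```

```bash
python3 -m jog '[{"linear":[0,0.05,0],"roll":0},{"linear":[0,0.06,0],"roll":0},{"linear":[0,0.06,0],"roll":0},{"linear":[0,0,0],"roll":0},{"linear":[0,0,0],"roll":0},{"linear":[0,0,0],"roll":0}]'
python3 - <<'E'
from fit import *
to(.5406,.2019,.034,13.9)
im=optics.get_image("side")[:,:,::-1].copy(); cv2.imwrite("pics/side5.png",im)
c=cv2.resize(im[190:320,290:440],None,fx=4.6,fy=4.6,interpolation=cv2.INTER_CUBIC);cv2.imwrite("pics/s5.png",cv2.convertScaleAbs(c,alpha=1.2,beta=10))
E
```

```text
time_s: 22.62
position: [0.5404, 0.2024, 0.0339]
tool_rot: [[-0.241, 0.971, -0.0], [0.971, 0.241, 0.0], [0.0, -0.0, -1.0]]
ft_force: [-0.2, 0.6, -2.6]
grip_width: 0.0055
gripper_force: 78.4
t 22.6167 pos [0.5404 0.2024 0.0339] yaw_y 13.95 units [-0.014  0.001 -0.003] roll 0.009767817406697077 F [-0.2  0.6 -2.6] w 0.005507766490512768 78.38420391082764
```

View pics/s5.png

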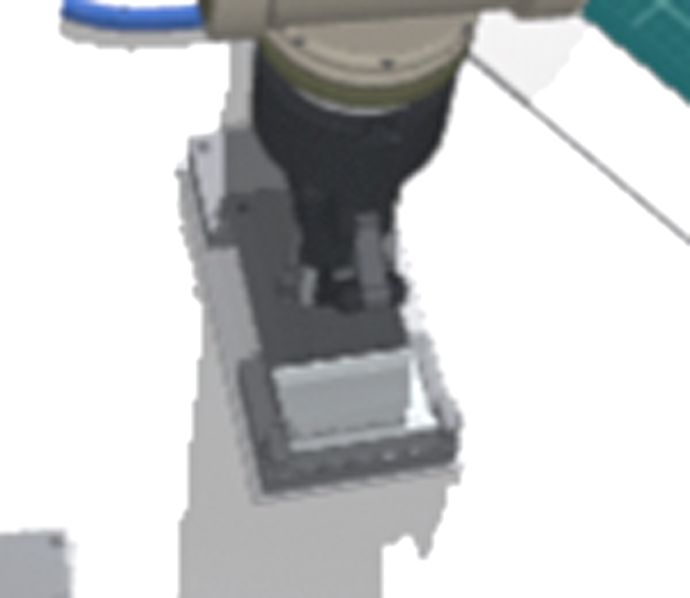

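The plate edge is under the flap (crop about (275,365)-(410,348)), and the flap is still down. Now I'll press.

```bash
python3 -m jog '[{"linear":[0,0,0.02],"roll":0},{"linear":[0,0,0.015],"roll":0},{"linear":[0,0,0.015],"roll":0},{"linear":[0,0,0],"roll":0},{"linear":[0,0,0],"roll":0},{"linear":[0,0,0],"roll":0}]'
```

```text
time_s: 23.17
position: [0.5404, 0.2024, 0.0323]
tool_rot: [[-0.241, 0.97, 0.0], [0.97, 0.241, -0.0], [-0.0, 0.0, -1.0]]
ft_force: [-2.9, -1.7, 6.1]
grip_width: 0.0057
gripper_force: 79.3
```

Contact is at the expected height (TCP 32.3 mm). I'll press a little more.

```bash
python3 -m jog '[{"linear":[0,0,0.02],"roll":0},{"linear":[0,0,0.015],"roll":0},{"linear":[0,0,0],"roll":0},{"linear":[0,0,0],"roll":0},{"linear":[0,0,0],"roll":0},{"linear":[0,0,0],"roll":0}]'
```

```text
time_s: 23.67
position: [0.5405, 0.2025, 0.0323]
tool_rot: [[-0.241, 0.97, 0.001], [0.97, 0.241, -0.0], [-0.0, 0.001, -1.0]]
ft_force: [-6.9, -1.6, 18.1]
grip_width: 0.0056
gripper_force: 81.1
```

```bash
python3 -m jog '[{"linear":[0,0,0],"roll":0},{"linear":[0,0,0],"roll":0},{"linear":[0,0,0],"roll":0}]'; python3 -c "
from rig import env
print(env.close_job())"
```

```text
time_s: 23.92
position: [0.5404, 0.2024, 0.0323]
tool_rot: [[-0.241, 0.97, 0.001], [0.97, 0.241, -0.0], [-0.0, 0.001, -1.0]]
ft_force: [-7.2, -1.9, 17.4]
grip_width: 0.0055
gripper_force: 81.1
the job is handed in; nothing more can be done
None
```

I handed the job in at about 24 s, and no verdict came back: the board is in the pocket and released, and the cover plate is under the flap and still gripped, pressed flat on the sills with about 17 N.

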